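# Sort two lamp-stem sleeves on a gauge pin

### The job

Sort the two aluminium lamp-stem sleeves by the gauge pin: slide the one whose bore goes over the pin down it until it is fully home on the base, and leave it there. Stand the other one, whose bore is too small, upright in the flat middle of the black saucer, setting it down gently rather than dropping it.

Things in the scene. Friction and masses are not known exactly. Their poses are not given: they have to be found in the camera images.
- wide_sleeve: The sleeve that fits: a plain aluminium tube with a bore of 32 mm, 48 mm outside diameter, 50 mm tall, 0.14 kg, standing upright on the table with its bore vertical. Origin: centre of its lower end; z along the bore. Of the two equally large sleeves it is the thin-walled one (wall 8 mm).
- narrow_sleeve: The sleeve that does not fit: a plain aluminium tube with a bore of only 14 mm, 48 mm outside diameter, 50 mm tall, 0.22 kg, standing upright on the table with its bore vertical. Origin: centre of its lower end; z along the bore. It is the thick-walled one (wall 17 mm).
- gauge: The gauge pin, fixed to the table: a round dark steel base 90 mm across and 10 mm thick with an upright steel pin in its centre. The pin is 24 mm in diameter from the base up to 38 mm above the table, then tapers to a nose 8 mm across at 58 mm above the table. Origin: centre of the base's underside, on the table; z up along the pin.
- saucer: A loose black ceramic saucer, 140 mm across at the rim and 18 mm high, with a flat inner floor about 84 mm across that lies 6 mm above its underside. Origin: centre of its underside, on the table; z up.
Things that resemble listed ones, but are neither listed nor needed, are in the scene too. What is shaped like the wide_sleeve but red is not meant. Leave any yellow look-alike of the narrow_sleeve alone.

How it is judged (in metres and radians):
At the end, for the whole second after the job is handed in: Wide-bored sleeve on the gauge pin, within 6 mm of the base; narrow-bored one in the saucer, axis within 30 mm of its centre, lower end within 10 mm of its floor. Both upright within 10 degrees and at rest; saucer flat on the table (horizontal distance between wide_sleeve and gauge below 0.01 m and z of wide_sleeve in the frame of gauge below 0.016 m and angle between each of wide_sleeve, narrow_sleeve, saucer's own z axis and vertical below 0.18 rad and horizontal distance between narrow_sleeve and saucer below 0.03 m and z of narrow_sleeve in the frame of saucer between 0 and 0.016 m and height (world z) of saucer below 0.012 m and linear speed of each of wide_sleeve, narrow_sleeve below 0.03 m/s); the robot touches nothing.
It fails at once if the narrow sleeve is dropped into the saucer (moving faster than 0.7 m/s within 20 mm of its floor) (horizontal distance between narrow_sleeve and saucer below 0.06 m and z of narrow_sleeve in the frame of saucer below 0.026 m and linear speed of narrow_sleeve above 0.7 m/s).
It also fails if it takes over 64 s, if anything falls off the work surface, if the arm or the gripper's body presses on something with over 40 N, if the wrist force passes 120 N, or if a joint passes its speed limit or range.

### The arm

A 6-joint arm with a two-finger parallel gripper is mounted at the origin on the work surface. World frame = base frame: x ahead of the robot, y to its left, z up, the work surface at z = 0. Lengths are in mm, angles in rad, forces in N, time in s.
With the tool pointing down it reaches from about 350 to 975 mm from the base axis. Payload 7.1 kg.
Tool frame: the origin (TCP) lies at the very end of the fingers, on their centre line; the grasp point (between the pads) lies 19 mm behind it; z points along the fingers, y is the line along which they close (so a half turn about z gives the same grasp; the last joint's range is limited). The gripper opens to 88 mm and grips with 3 to 60 N. Pads are 20 mm wide; open, the fingers measure 115 mm over their backs; the gripper's body (75 mm by 178 mm) begins 61 mm behind the grasp point.
Start: joints at [-1.202, 0.423, 1.63, -0, 1.089, -0.019], TCP at [236.361, -578.565, 198.775] pointing down, gripper open.
Joint ranges: [-3, 3], [-0.9, 2.11], [0.09, 2.58], [-1.31, 4.45], [0.11, 2.69], [-2.54, 2.54]. Speed limits (rad/s): [2.39, 2.39, 3.01, 3.14, 3.14, 3.14].

### API

Orientations are given as a unit quaternion [w, x, y, z].
In Python, from rig import readout, viewer, r gives the robot as it stands.
- The arm moves only by the shell command python3 -m pendant 'ROWS' [FORCE]. ROWS is JSON, a list that holds one entry, the list of rows, each a list of 7 numbers: the turn, a rotation vector about the tool's x, y, z in units of 5 degrees (1.0 is 5 degrees), then the shift along the tool's x, y, z in units of 30 mm (1.0 is 30 mm), then the opening, from 0 (shut) to 1 (fully open). In form: [[[rx, ry, rz, tx, ty, tz, claw], ...]]. A call has 1 to 5 rows; each row shifts and turns the commanded pose from where the row before left it, along the tool's axes as they then stand; what a row does not reach is not made up. A row lasts 1/12 s, in which the tool goes at most 41.7 mm and 7.16 degrees, less where a joint would pass 70% of its speed; a pose out of reach is approached as far as the arm can. A call is refused whole if a number of a shift passes 1 or a number of a turn 1, either way. A call with a gripper value outside its range is refused whole. The fingers move at their own pace and stop on an object; FORCE is the grip in N (left out, the last holds). Time passes only in rows, so rows that do not move let the fingers close. It gives the time, the measured TCP pose, the force, the opening and the grip force at its end, in the units of the state.
- readout.get_state(): the state, without advancing time (a new reading comes with each control period).
- viewer.camera(name): name is "scene" or "top"; returns the picture (480x640x3 uint8, red, green, blue); there is no depth.
- viewer.calibration(name): a dict with "vertical_fov" (degrees; the focal length in pixels is half the picture's height over the tangent of half this angle, whatever the lens; pixels are square), "cx", "cy" (the principal point, pixels), "origin" and "rotation" of the camera in the world. Camera axes: x right, y down, z forward; pixel columns grow to the right and rows downward; lengths in mm; the calibration is good to about 2 mm. A picture is of the moment at which its call begins. calibration takes no time and is no camera call.
- r.finish_job(): hands the job in; it is judged then, once.
The state is a dict: "time": time; "q": joint angles; "qvel": joint speeds; "tau": joint torques, N m; "eef_pos": TCP position; "tcp_rot": TCP orientation; "contact_force": force on the tool from outside, world axes, zero at the start; "moment": the same for the moment, N m; "finger_gap": finger opening in mm; "grasp_force": force on a finger pad.
Only numpy, scipy, OpenCV 4.12 (cv2) and the standard library are available. Lean on these libraries where they do the work, as an engineer would, in place of code of your own. Each camera call takes 0.05 s, during which the arm holds its last target. There are 200 camera calls.

## Working session

There is one attempt and no reset: what is moved stays moved. The work goes in short steps, Python scripts to look and compute and a shell command to move; the robot and the scene stay as the last step left them, time stands still between calls to the robot, and variables do not carry over. Pictures are saved under pics/ and viewed, at most 13 in all, crops included, and the job is handed in when it is done.

```bash
mkdir -p pics; ls; python3 - <<'E'
from rig import readout, viewer, r
import cv2
for n in ("scene","top"):
    im=viewer.camera(n); cv2.imwrite(f"pics/{n}0.png",im[:,:,::-1]); print(viewer.calibration(n))
s=readout.get_state(); print(s)
E
```

```text
pics
{'vertical_fov': 50.51078051507248, 'cx': 316.20814066849994, 'cy': 246.84985128433436, 'origin': array([1076.5487615 , -286.12993377,  624.62817086]), 'rotation': array([-0.35102755,  0.80910777,  0.42795866, -0.19742254])}
{'vertical_fov': 49.27186591704038, 'cx': 315.58307223953614, 'cy': 237.66700387486, 'origin': array([485.1643386 ,  55.55233576, 939.56272839]), 'rotation': array([ 0.02009109, -0.70279462,  0.71054592, -0.02829438])}
{'time': 0.1, 'q': array([-1.20200211e+00,  4.23760814e-01,  1.63059120e+00,  2.11531909e-06,
        1.08862274e+00, -1.90010532e-02]), 'qvel': array([ 6.62811838e-04, -1.51190389e-03, -3.41250368e-03,  5.67190228e-04,
       -6.35086829e-04,  3.77841687e-05]), 'tau': array([ 1.81183377e-04, -5.45615029e+01, -2.74325699e+01,  6.45494903e-02,
        1.87718763e-02, -2.91656261e-05]), 'eef_pos': array([ 236.17437992, -578.08387824,  198.09050851]), 'tcp_rot': array([-6.80671095e-04,  9.81260535e-01,  1.92684417e-01, -1.19324675e-04]), 'contact_force': array([ 0.87929643,  0.4608627 , -0.83936547]), 'moment': array([ 0.01184846, -0.03647996,  0.00140184]), 'grasp_force': 0.0, 'finger_gap': 87.72872547367389}
```

View pics/top0.png

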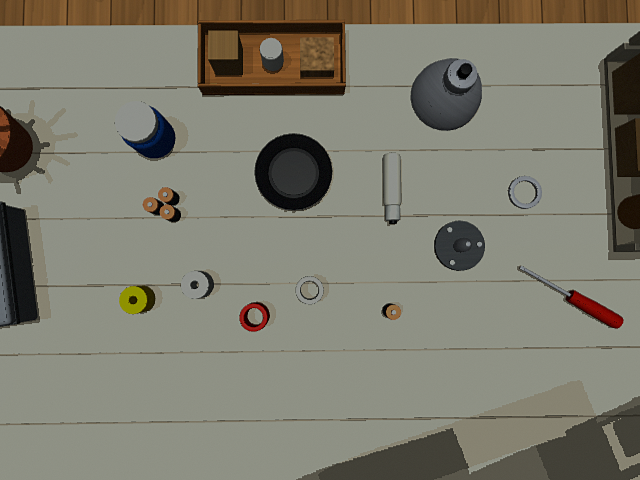

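View pics/scene0.png

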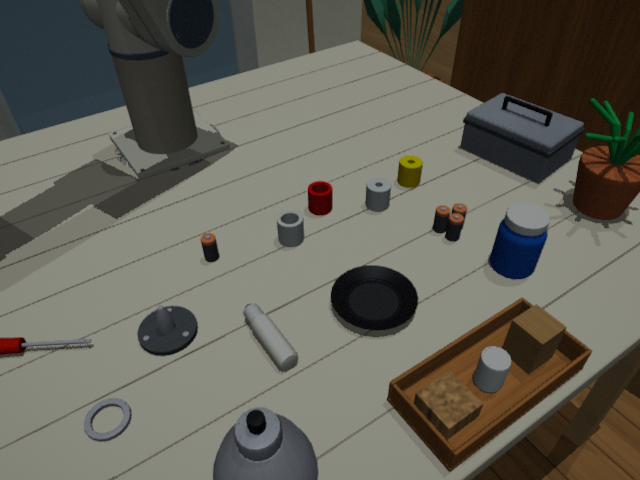

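The top view holds these look-alikes:
- Sleeves: yellow at (135,299), grey thick-walled at (196,285), red at (254,317), grey thin-walled at (310,290).
- A flat ring at (525,192) and a white cylinder in the tray at (271,53).

The grey (310,290) fits wide_sleeve because it has a thin wall and isn't red. The grey (196,285) fits narrow_sleeve because it has a thick wall and isn't yellow. The gauge is at (460,245) and the saucer at (293,172). I'll confirm in a crop and measure.

```bash
cat > h.py <<'E'
import numpy as np, cv2
from scipy.spatial.transform import Rotation as R
from rig import readout, viewer
def cam(n):
    c=viewer.calibration(n); f=240/np.tan(np.radians(c["vertical_fov"]/2))
    return f,c["cx"],c["cy"],np.array(c["origin"]),R.from_quat(np.roll(c["rotation"],-1)).as_matrix()
def ray(n,u,v,z):
    f,cx,cy,o,M=cam(n); d=M@np.array([(u-cx)/f,(v-cy)/f,1]); return (o+d*(z-o[2])/d[2])[:2]
def proj(n,p):
    f,cx,cy,o,M=cam(n); c=M.T@(np.array(p)-o); return np.array([f*c[0]/c[2]+cx,f*c[1]/c[2]+cy])
E
python3 - <<'E'
from h import *
im=cv2.imread("pics/top0.png")
cv2.imwrite("pics/crop.png",cv2.resize(im[255:340,110:335],None,fx=3.5,fy=3.5,interpolation=cv2.INTER_CUBIC))
g=cv2.cvtColor(im,cv2.COLOR_BGR2GRAY); hsv=cv2.cvtColor(im,cv2.COLOR_BGR2HSV)
def blobs(name,x0,y0,x1,y1,mask,zs,amin):
    cs,_=cv2.findContours(mask[y0:y1,x0:x1].astype(np.uint8),cv2.RETR_LIST,cv2.CHAIN_APPROX_NONE)
    for c in cs:
        if cv2.contourArea(c)<amin or len(c)<5: continue
        (u,v),r=cv2.minEnclosingCircle(c); m=cv2.fitEllipse(c)
        print(name,np.round([m[0][0]+x0,m[0][1]+y0,*m[1]],1),[np.round(ray("top",m[0][0]+x0,m[0][1]+y0,z)) for z in zs])
print(g[285,175:220]); print(g[290,288:332])
blobs("saucer",240,120,345,222,g<75,[0,18],1000)
blobs("saucerfloor",240,120,345,222,(g>35),[6],300)
blobs("gauge",425,212,495,280,g<110,[10],500)
E
```

```text
[ 91  91  92  92  95  58 146 146 144 143 145 143 143 146 155  63  26  31
  33  33  28  57 142  98 147 145 144 143 143 144 144 146 155 116  35  29
  32  28  25 137 133 129 129 129 128]
[143 142 143 143 143 143 147 106 146 145 147 156  28 134 134 130 130 130
 130 127 143 144 142 142 144 142 143 141 145 153  40 133 148 146 149  91
 128 130 130 129 127 144 144 142]
saucer [293.1 172.   76.4  77.1] [array([669.,  84.]), array([666.,  83.])]
saucerfloor [293.2 173.6  46.5  48.8] [array([665.,  83.])]
saucerfloor [293.1 171.6  76.6  78. ] [array([669.,  84.])]
saucerfloor [292.  170.5 119.3 123.3] [array([671.,  85.])]
gauge [458.9 245.3  49.7  50.6] [array([ 533., -211.])]
```

View pics/crop.png

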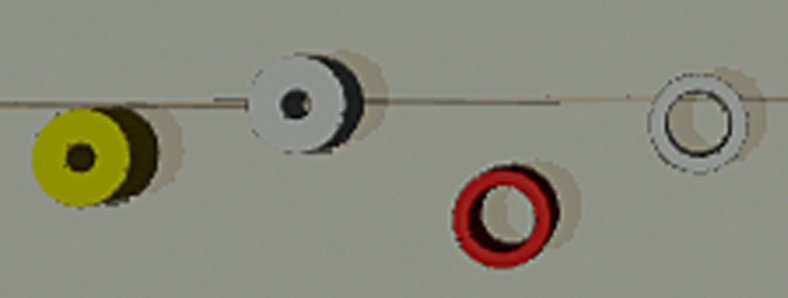

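The crop confirms it: narrow_sleeve has its bore at about (194.3,284.7) px, thick-walled and grey. wide_sleeve is at about (309.4,290.1) px, thin-walled and grey. The yellow and red ones are left alone.

```bash
cat >> h.py <<'E'
def go(x,y,z):
    s=readout.get_state(); q=np.array(s["tcp_rot"]); M=R.from_quat(np.roll(q,-1)).as_matrix()
    d=M.T@(np.array([x,y,z])-s["eef_pos"])/30
    print("t",round(s["time"],2),"tcp",np.round(s["eef_pos"],1),"units",np.round(d,2),"F",np.round(s["contact_force"],1),"gap",round(s["finger_gap"],1),"grip",round(s["grasp_force"],1)); return d
E
python3 - <<'E'
from h import *
for n,u,v in(("narrow",194.3,284.7),("wide",309.4,290.1)): print(n,ray("top",u,v,50), proj("scene",[*ray("top",u,v,50),50]))
print(proj("scene",[533,-211,10]),proj("scene",[533,-211,58]),proj("top",[533,-211,58]),proj("scene",[667,83,0]))
w=ray("top",309.4,290.1,50); go(*w,150)
E
```

```text
narrow [468.6317623  250.64070378] [378.13677648 183.93577744]
wide [457.27687578  56.35097761] [289.01029844 217.65491921]
[167.94928729 326.72689609] [160.91712511 306.17689768] [466.86353525 243.46025029] [372.49043562 302.81127244]
t 0.1 tcp [ 236.2 -578.1  198.1] units [ 14.82 -16.79   1.63] F [ 0.9  0.5 -0.8] gap 87.7 grip 0.0
```

```bash
for i in 1; do
python3 -m pendant '[[[0,0,0,0.8,-0.9,0.1,1],[0,0,0,0.8,-0.9,0.1,1],[0,0,0,0.8,-0.9,0.1,1],[0,0,0,0.8,-0.9,0.1,1],[0,0,0,0.8,-0.9,0.1,1]]]'
python3 -m pendant '[[[0,0,0,0.8,-0.9,0.1,1],[0,0,0,0.8,-0.9,0.1,1],[0,0,0,0.8,-0.9,0.1,1],[0,0,0,0.8,-0.9,0.1,1],[0,0,0,0.8,-0.9,0.1,1]]]'
python3 -m pendant '[[[0,0,0,0.8,-0.9,0.1,1],[0,0,0,0.8,-0.9,0.1,1],[0,0,0,0.8,-0.9,0.1,1],[0,0,0,0.8,-0.9,0.1,1],[0,0,0,0,0,0,1]]]'
done; python3 -c "
from h import *
go(457.3,56.4,120)"
```

```text
time: 0.52
eef_pos: [296.4, -406.4, 183.3]
tcp_rot: [-0.0, 0.981, 0.192, -0.0]
contact_force: [-0.0, 0.1, -0.2]
finger_gap: 87.7
grasp_force: 0.0
time: 0.93
eef_pos: [356.5, -236.1, 168.6]
tcp_rot: [-0.0, 0.981, 0.192, -0.0]
contact_force: [0.8, 0.0, 0.3]
finger_gap: 87.5
grasp_force: 0.0
time: 1.35
eef_pos: [405.3, -97.0, 156.3]
tcp_rot: [-0.001, 0.981, 0.195, -0.0]
contact_force: [0.6, -0.7, 0.2]
finger_gap: 87.5
grasp_force: 0.0
t 1.35 tcp [405.3 -97.  156.3] units [ 3.56 -4.06  1.22] F [ 0.6 -0.7  0.2] gap 87.5 grip 0.0
```

```bash

python3 -m pendant '[[[0,0,0,0.7,-0.8,0.2,1],[0,0,0,0.7,-0.8,0.2,1],[0,0,0,0.7,-0.8,0.2,1],[0,0,0,0.7,-0.8,0.2,1],[0,0,0,0.7,-0.8,0.2,1]]]' >/dev/null
python3 -m pendant '[[[0,0,0,0,0,0,1],[0,0,0,0,0,0,1]]]' >/dev/null
python3 -c "
from h import *
go(457.3,56.4,18)
im=viewer.camera('top'); cv2.imwrite('pics/a.png',im[200:370,200:420,::-1].repeat(3,0).repeat(3,1))"
```

```text
t 1.93 tcp [456.1  50.  126.3] units [ 0.12 -0.18  3.61] F [ 1.1  0.6 -0.3] gap 87.8 grip 0.0
```

View pics/a.png

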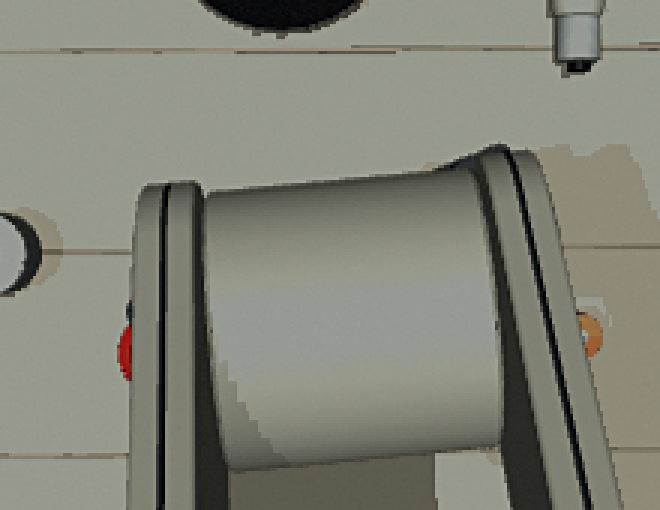

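The arm hides the sleeve from the top camera here: only the red edge shows at the left. The scene and top positions agree, so I'll descend on the estimate.

```bash

python3 -m pendant '[[[0,0,0,0.12,-0.18,0.6,1],[0,0,0,0,0,0.8,1],[0,0,0,0,0,0.8,1],[0,0,0,0,0,0.8,1],[0,0,0,0,0,0.6,1]]]' >/dev/null
python3 -m pendant '[[[0,0,0,0,0,0,1],[0,0,0,0,0,0,1]]]' >/dev/null
python3 -c "
from h import *
go(457.3,56.4,18)
im=viewer.camera('scene'); cv2.imwrite('pics/b.png',im[130:300,190:410,::-1].repeat(3,0).repeat(3,1))"
```

```text
t 2.57 tcp [456.7  54.3  18.5] units [ 0.05 -0.06  0.02] F [-0.7  0.2  1. ] gap 87.5 grip 0.0
```

View pics/b.png

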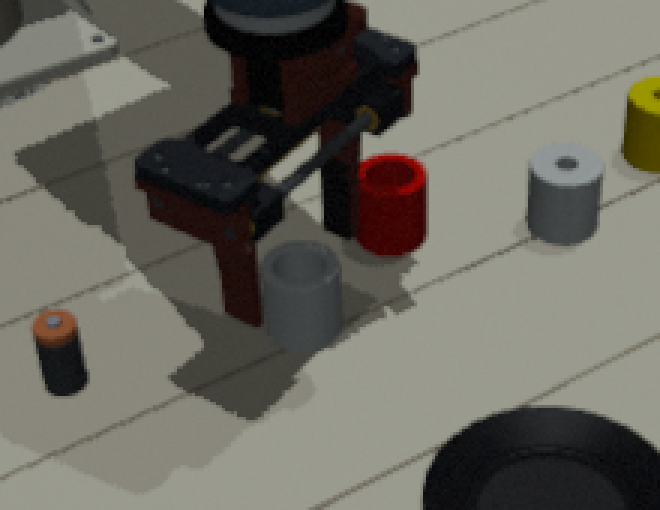

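```bash
python3 -c "
from h import *
s=readout.get_state();M=R.from_quat(np.roll(s['tcp_rot'],-1)).as_matrix();p=s['eef_pos']
c=lambda P:np.round((proj('scene',P)-[190,130])*3)
print(M.round(3))
for d in(-57,-44,0,44,57):print(d,[c(p+M@[x,d,0]) for x in(-10,0,10)])
w=ray('top',309.4,290.1,50)
for z in (0,18,50):print(c([*w,z]))
print('from scene',ray('scene',190+302/3,130+265/3,50))
"
```

```text
[[ 0.926  0.377 -0.   ]
 [ 0.377 -0.926 -0.   ]
 [-0.    -0.    -1.   ]]
-57 [array([338., 248.]), array([351., 254.]), array([364., 259.])]
-44 [array([326., 259.]), array([339., 265.]), array([352., 270.])]
0 [array([284., 298.]), array([298., 303.]), array([311., 309.])]
44 [array([240., 338.]), array([254., 344.]), array([267., 350.])]
57 [array([227., 351.]), array([240., 357.]), array([254., 363.])]
[301. 326.]
[300. 304.]
[297. 263.]
from scene [460.61024644  57.77260999]
```

The visible fingertips sit about 19 mm higher in the scene than the TCP predicts, while the sleeve sits where I measured it. I'll go 8 mm lower and close gently.

```bash

python3 -m pendant '[[[0,0,0,0.1,-0.06,0.15,1],[0,0,0,0,0,0.12,1],[0,0,0,0,0,0,1]]]'
python3 -m pendant '[[[0,0,0,0,0,0,0],[0,0,0,0,0,0,0],[0,0,0,0,0,0,0],[0,0,0,0,0,0,0],[0,0,0,0,0,0,0]]]' 20
python3 -m pendant '[[[0,0,0,0,0,0,0],[0,0,0,0,0,0,0],[0,0,0,0,0,0,0]]]' 20
python3 -c "
from h import *
go(457.3,56.4,18)
im=viewer.camera('scene'); cv2.imwrite('pics/c.png',im[130:300,190:410,::-1].repeat(3,0).repeat(3,1))"
```

```text
time: 2.87
eef_pos: [460.3, 58.4, 11.0]
tcp_rot: [0.0, 0.981, 0.193, 0.001]
contact_force: [0.1, -0.6, -0.7]
finger_gap: 87.8
grasp_force: 0.0
time: 3.28
eef_pos: [459.7, 58.4, 10.8]
tcp_rot: [0.0, 0.981, 0.193, 0.0]
contact_force: [0.4, 0.4, -0.9]
finger_gap: 58.8
grasp_force: 0.0
time: 3.53
eef_pos: [459.8, 58.4, 10.7]
tcp_rot: [0.0, 0.981, 0.193, 0.0]
contact_force: [0.5, -0.3, 1.0]
finger_gap: 47.1
grasp_force: 20.0
t 3.53 tcp [459.8  58.4  10.7] units [-0.1   0.03 -0.24] F [ 0.5 -0.3  1. ] gap 47.1 grip 20.0
```

View pics/c.png

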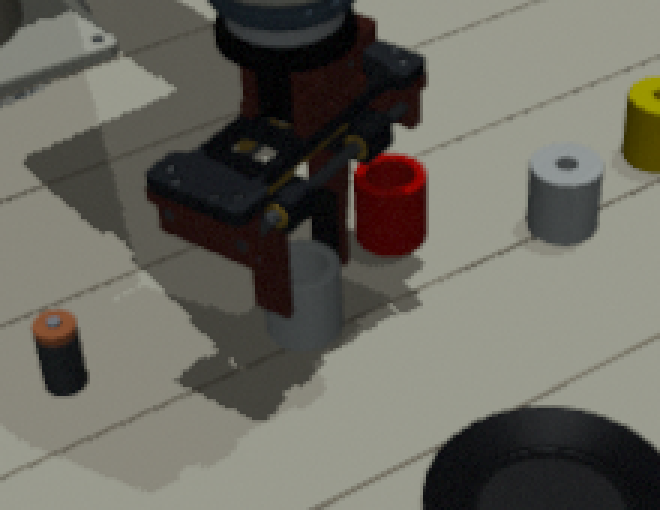

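The sleeve is gripped: gap 47 mm, 20 N, fingers straddling it at crop (273–332, 300). Next I lift it and carry it over the gauge.

```bash

python3 -m pendant '[[[0,0,0,0,0,-0.5,0],[0,0,0,0,0,-0.9,0],[0,0,0,0,0,-0.9,0],[0,0,0,0,0,-0.9,0],[0,0,0,0,0,-0.3,0]]]' 30 >/dev/null
python3 -m pendant '[[[0,0,0,0,0,0,0],[0,0,0,0,0,0,0]]]' >/dev/null
python3 -c "
from h import *
go(532,-210,110)"
```

```text
t 4.17 tcp [459.5  58.3 115.3] units [-1.14  9.2   0.18] F [-0.6 -0.  -2.3] gap 47.1 grip 30.0
```

```bash

python3 -m pendant '[[[0,0,0,-0.1,0.5,0,0],[0,0,0,-0.1,0.8,0,0],[0,0,0,-0.1,0.8,0,0],[0,0,0,-0.1,0.8,0,0],[0,0,0,-0.1,0.8,0,0]]]' >/dev/null
python3 -m pendant '[[[0,0,0,-0.1,0.8,0,0],[0,0,0,-0.1,0.8,0,0],[0,0,0,-0.1,0.8,0,0],[0,0,0,-0.1,0.8,0,0],[0,0,0,-0.1,0.8,0,0]]]' >/dev/null
python3 -m pendant '[[[0,0,0,-0.1,0.8,0,0],[0,0,0,-0.04,0.5,0,0],[0,0,0,0,0,0,0],[0,0,0,0,0,0,0]]]' >/dev/null
python3 -c "
from h import *
go(532,-210,100)
im=viewer.camera('scene'); cv2.imwrite('pics/d.png',im[200:370,80:300,::-1].repeat(3,0).repeat(3,1))
c=lambda P:np.round((proj('scene',P)-[80,200])*3)
p=readout.get_state()['eef_pos']
print(p, c(p),[c([532,-210,z]) for z in(10,58)], c([p[0]-.9,p[1]-1.3,p[2]-11]))"
```

```text
t 5.33 tcp [ 529.1 -204.3  114. ] units [0.02 0.21 0.47] F [-0.1 -0.1 -2.6] gap 46.8 grip 30.0
[ 528.97653125 -203.65533783  114.24121627] [228. 228.] [array([265., 378.]), array([244., 316.])] [230. 244.]
```

View pics/d.png

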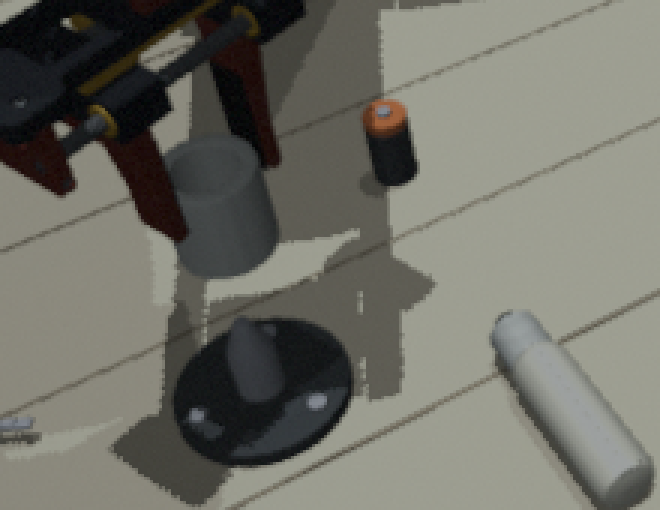

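The scene crop shows the sleeve hanging upright, with its bottom ellipse at x 180–279, y down to 276, close to the prediction. The gauge disc spans x 174–353, y 318–465, with the nose at (241,319). I'll check the gauge centre against those edges.

```bash
python3 -c "
from h import *
def bb(x,y,zs,r):
    P=np.array([(proj('scene',[x+r*np.cos(a),y+r*np.sin(a),z])-[80,200])*3 for z in zs for a in np.linspace(0,6.3,90)]); return P.min(0).round(),P.max(0).round()
print('gauge',bb(532,-210,(0,10),45)); print(bb(537,-210,(0,10),45),bb(532,-205,(0,10),45))
print('sleeve bottom',bb(528.2,-205,(103,),24), bb(533,-205,(103,),24))
print('nose',ray('scene',80+241/3,200+320/3,58))
im=cv2.imread('pics/top0.png');print(im[232:258,462].sum(1)//3)
"
```

```text
gauge (array([175., 312.]), array([357., 463.]))
(array([178., 317.]), array([361., 469.])) (array([184., 308.]), array([366., 458.]))
sleeve bottom (array([178., 209.]), array([281., 282.])) (array([181., 214.]), array([285., 288.]))
nose [ 533.41590006 -212.06198345]
[55 53 53 54 53 59 41 44 48 51 51 54 52 53 54 51 48 44 42 34 57 55 53 55
 56 54]
```

```bash

python3 -m pendant '[[[0,0,0,0.13,0.33,0.3,0],[0,0,0,0,0,0.5,0],[0,0,0,0,0,0.5,0],[0,0,0,0,0,0,0],[0,0,0,0,0,0,0]]]' >/dev/null
python3 -c "
from h import *
go(536,-212,100)
im=viewer.camera('scene'); cv2.imwrite('pics/e.png',im[240:370,100:240,::-1].repeat(4,0).repeat(4,1))
im=viewer.camera('top'); cv2.imwrite('pics/f.png',im[200:300,400:520,::-1].repeat(5,0).repeat(5,1))"
```

```text
t 5.8 tcp [ 536.4 -210.7   75.8] units [-0.03  0.03 -0.81] F [ 0.  -0.6 -1. ] gap 46.9 grip 30.0
```

View pics/e.png

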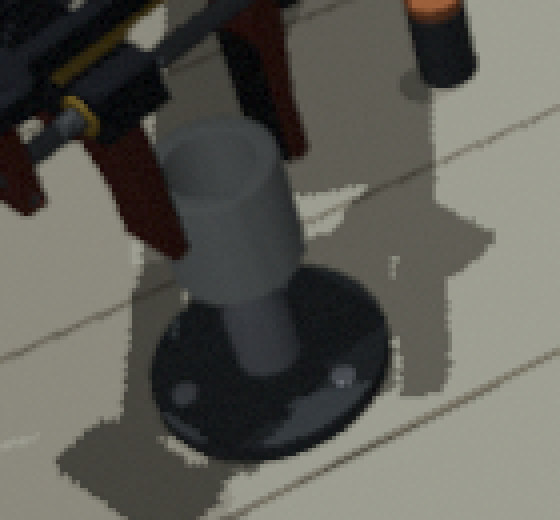

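```bash
python3 -c "
from h import *
def bb(x,y,z,r):
    P=np.array([(proj('scene',[x+r*np.cos(a),y+r*np.sin(a),z])-[100,240])*4 for a in np.linspace(0,6.3,90)]); return P.min(0).round(),P.max(0).round()
for x,y in((535.5,-212),(530.5,-212),(535.5,-207)):print('bottom',bb(x,y,65,24),'top',bb(x,y,115,24))
print('base top',bb(533.5,-211.5,10,45)); print('base',bb(533.5,-211.5,0,45))
"
```

```text
bottom (array([172., 209.]), array([306., 309.])) top (array([136., 114.]), array([277., 214.]))
bottom (array([167., 201.]), array([301., 300.])) top (array([131., 106.]), array([272., 205.]))
bottom (array([185., 203.]), array([319., 302.])) top (array([150., 108.]), array([290., 208.]))
base top (array([151., 259.]), array([390., 445.]))
base (array([157., 276.]), array([394., 461.]))
```

Comparing the crop edges with projection puts the sleeve near (535,−212) and the gauge near (534,−212), which is within the clearance. I'll lower it while watching the force.

```bash

python3 -m pendant '[[[0,0,0,-0.03,0,0.2,0],[0,0,0,0,0,0.2,0],[0,0,0,0,0,0.2,0],[0,0,0,0,0,0.2,0],[0,0,0,0,0,0,0]]]'
python3 -m pendant '[[[0,0,0,0,0,0.2,0],[0,0,0,0,0,0.2,0],[0,0,0,0,0,0.2,0],[0,0,0,0,0,0.2,0],[0,0,0,0,0,0,0]]]'
python3 -c "
from h import *
go(536,-212,21.5)"
```

```text
time: 6.32
eef_pos: [535.7, -212.2, 51.3]
tcp_rot: [-0.001, 0.981, 0.193, -0.001]
contact_force: [-0.4, 0.2, -1.9]
finger_gap: 47.1
grasp_force: 30.0
time: 6.73
eef_pos: [535.7, -212.2, 27.2]
tcp_rot: [-0.001, 0.981, 0.193, -0.001]
contact_force: [0.2, 0.3, -2.3]
finger_gap: 47.0
grasp_force: 30.0
t 6.73 tcp [ 535.7 -212.2   27.2] units [ 0.01 -0.    0.19] F [ 0.2  0.3 -2.3] gap 47.0 grip 30.0
```

No side force, so it isn't binding. I'll finish lowering, release, and go up.

```bash

python3 -m pendant '[[[0,0,0,0,0,0.1,0],[0,0,0,0,0,0.06,0],[0,0,0,0,0,0.03,0],[0,0,0,0,0,0,0]]]'
python3 -m pendant '[[[0,0,0,0,0,0,0.85],[0,0,0,0,0,0,0.85],[0,0,0,0,0,0,0.85],[0,0,0,0,0,0,0.85],[0,0,0,0,0,0,0.85]]]'
python3 -m pendant '[[[0,0,0,0,0,0,0.85],[0,0,0,0,0,0,0.85],[0,0,0,0,0,-0.4,0.85],[0,0,0,0,0,-0.8,0.85],[0,0,0,0,0,-0.8,0.85]]]'
python3 -m pendant '[[[0,0,0,0,0,-0.9,0.85],[0,0,0,0,0,-0.5,0.85],[0,0,0,0,0,0,1],[0,0,0,0,0,0,1]]]'
python3 -c "
from h import *
go(468.6,250.6,120)"
```

```text
time: 7.07
eef_pos: [536.6, -212.5, 22.9]
tcp_rot: [-0.0, 0.981, 0.193, -0.0]
contact_force: [-0.4, -0.4, -1.8]
finger_gap: 47.0
grasp_force: 30.0
time: 7.48
eef_pos: [536.8, -212.6, 23.2]
tcp_rot: [0.0, 0.981, 0.193, 0.0]
contact_force: [0.3, 0.4, 0.1]
finger_gap: 74.1
grasp_force: 0.0
time: 7.9
eef_pos: [535.9, -212.2, 83.6]
tcp_rot: [-0.001, 0.981, 0.193, -0.001]
contact_force: [-0.2, -0.0, -0.3]
finger_gap: 74.9
grasp_force: 0.0
time: 8.23
eef_pos: [537.2, -212.8, 126.3]
tcp_rot: [0.001, 0.981, 0.193, 0.001]
contact_force: [0.2, -0.6, -0.1]
finger_gap: 84.4
grasp_force: 0.0
t 8.23 tcp [ 537.2 -212.8  126.3] units [  3.72 -15.17   0.19] F [ 0.2 -0.6 -0.1] gap 84.4 grip 0.0
```

```bash

python3 -m pendant '[[[0,0,0,0.24,-0.6,0,1],[0,0,0,0.24,-0.95,0,1],[0,0,0,0.24,-0.95,0,1],[0,0,0,0.24,-0.95,0,1],[0,0,0,0.24,-0.95,0,1]]]' >/dev/null
python3 -m pendant '[[[0,0,0,0.24,-0.95,0,1],[0,0,0,0.24,-0.95,0,1],[0,0,0,0.24,-0.95,0,1],[0,0,0,0.24,-0.95,0,1],[0,0,0,0.24,-0.95,0,1]]]' >/dev/null
python3 -m pendant '[[[0,0,0,0.24,-0.95,0,1],[0,0,0,0.24,-0.95,0,1],[0,0,0,0.24,-0.95,0,1],[0,0,0,0.24,-0.95,0,1],[0,0,0,0.24,-0.95,0,1]]]' >/dev/null
python3 -m pendant '[[[0,0,0,0.12,-0.5,0,1],[0,0,0,0,0,0,1],[0,0,0,0,0,0,1]]]' >/dev/null
python3 -c "
from h import *
go(469.5,251.5,16)
print(ray('scene',378,186,50))
im=viewer.camera('scene'); cv2.imwrite('pics/g.png',im[280:380,100:240,::-1].repeat(4,0).repeat(4,1))"
```

```text
t 9.73 tcp [475.5 229.7 123.8] units [ 0.1  -0.75  3.59] F [-0.   0.8 -0.9] gap 87.8 grip 0.0
[473.75319551 246.17499001]
```

View pics/g.png

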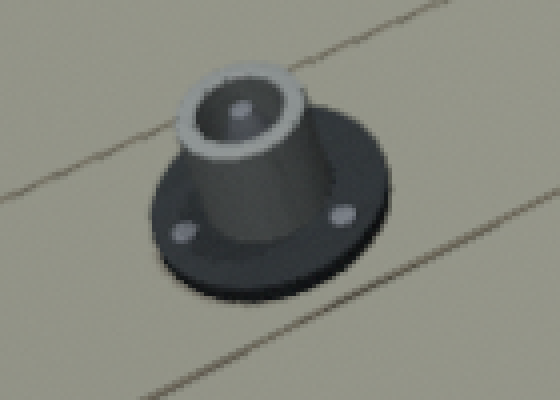

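The wide sleeve stands home on the gauge base: its lower edge meets the disc at crop (265,240), with the nose seen inside the bore at (240,108). Now the narrow sleeve.

```bash

python3 -m pendant '[[[0,0,0,0.1,-0.7,0,1],[0,0,0,0,0,0.6,1],[0,0,0,0,0,0.8,1],[0,0,0,0,0,0.8,1],[0,0,0,0,0,0.8,1]]]' >/dev/null
python3 -m pendant '[[[0,0,0,0,0,0.4,1],[0,0,0,0,0,0.26,1],[0,0,0,0,0,0,1],[0,0,0,0,0,0,1]]]' 
python3 -m pendant '[[[0,0,0,0,0,0,0],[0,0,0,0,0,0,0],[0,0,0,0,0,0,0],[0,0,0,0,0,0,0],[0,0,0,0,0,0,0]]]' 20 >/dev/null
python3 -m pendant '[[[0,0,0,0,0,0,0],[0,0,0,0,0,0,0],[0,0,0,0,0,0,0],[0,0,0,0,0,0,0]]]' 30
python3 -c "
from h import *
im=viewer.camera('scene'); cv2.imwrite('pics/h.png',im[120:260,290:450,::-1].repeat(4,0).repeat(4,1))"
```

```text
time: 10.53
eef_pos: [471.8, 249.8, 15.4]
tcp_rot: [0.0, 0.981, 0.192, -0.0]
contact_force: [0.7, 0.0, 0.9]
finger_gap: 88.0
grasp_force: 0.0
time: 11.28
eef_pos: [471.5, 250.4, 15.4]
tcp_rot: [-0.0, 0.981, 0.193, 0.0]
contact_force: [-0.5, 0.6, 4.0]
finger_gap: 47.1
grasp_force: 30.0
```

View pics/h.png

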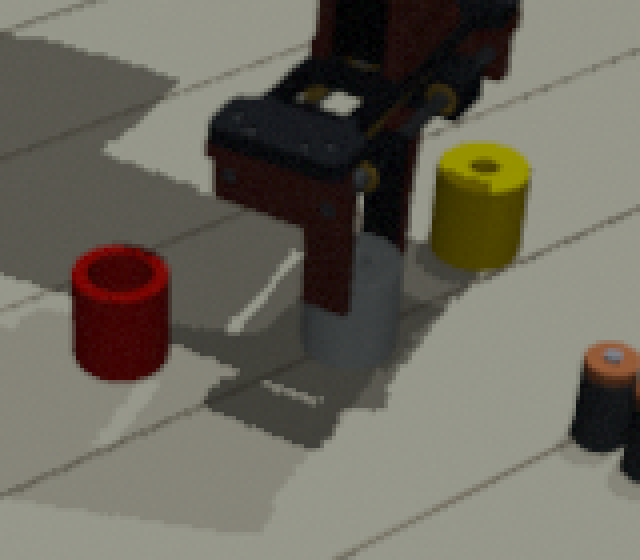

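The narrow sleeve is gripped at crop (350,310), with yellow and red untouched. I'll lift it and carry it to the saucer.

```bash

python3 -m pendant '[[[0,0,0,0,0,-0.5,0],[0,0,0,0,0,-0.8,0],[0,0,0,0,0,-0.8,0],[0,0,0,0,0,-0.5,0],[0,0,0,0,0,0,0]]]' 35 >/dev/null
python3 -c "
from h import *
go(667,83,90)"
```

```text
t 11.75 tcp [473.2 250.9  95.7] units [3.86 7.62 0.21] F [-0.1  0.9 -1.7] gap 46.8 grip 35.0
```

```bash

python3 -m pendant '[[[0,0,0,0.3,0.5,0,0],[0,0,0,0.4,0.8,0,0],[0,0,0,0.4,0.8,0,0],[0,0,0,0.4,0.8,0,0],[0,0,0,0.4,0.8,0,0]]]' >/dev/null
python3 -m pendant '[[[0,0,0,0.4,0.8,0,0],[0,0,0,0.4,0.8,0,0],[0,0,0,0.4,0.8,0,0],[0,0,0,0.4,0.8,0,0],[0,0,0,0.3,0.6,0,0]]]' >/dev/null
python3 -m pendant '[[[0,0,0,0,0,0,0],[0,0,0,0,0,0,0]]]' >/dev/null
python3 -c "
from h import *
go(667,83,23)
im=viewer.camera('scene'); cv2.imwrite('pics/i.png',im[200:350,290:450,::-1].repeat(4,0).repeat(4,1))"
```

```text
t 12.75 tcp [661.4  84.   91.1] units [0.16 0.1  2.27] F [-0.4 -0.3 -2.1] gap 46.5 grip 35.0
```

View pics/i.png

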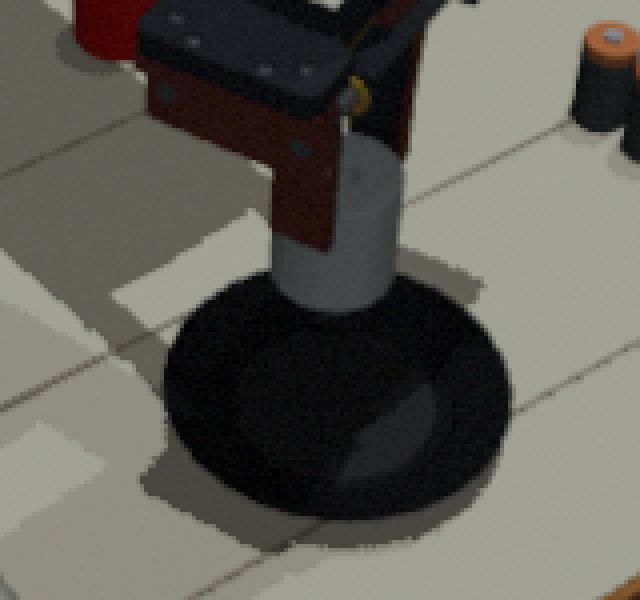

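The sleeve hangs upright above the saucer, whose floor centre is near crop (335,405). The position is consistent with the estimate, so I'll lower it slowly.

```bash

python3 -m pendant '[[[0,0,0,0.16,0.1,0.3,0],[0,0,0,0,0,0.4,0],[0,0,0,0,0,0.4,0],[0,0,0,0,0,0.4,0],[0,0,0,0,0,0.3,0]]]' >/dev/null
python3 -m pendant '[[[0,0,0,0,0,0.2,0],[0,0,0,0,0,0.1,0],[0,0,0,0,0,0,0],[0,0,0,0,0,0,0]]]'
python3 -c "
from h import *
go(667,83,21.5)"
```

```text
time: 13.55
eef_pos: [667.8, 84.1, 30.3]
tcp_rot: [-0.0, 0.981, 0.193, 0.0]
contact_force: [-0.1, 0.5, -2.5]
finger_gap: 47.1
grasp_force: 35.0
t 13.55 tcp [667.8  84.1  30.3] units [-0.04  0.02  0.29] F [-0.1  0.5 -2.5] gap 47.1 grip 35.0
```

```bash

python3 -m pendant '[[[0,0,0,0,0,0.1,0],[0,0,0,0,0,0.1,0],[0,0,0,0,0,0.05,0],[0,0,0,0,0,0,0],[0,0,0,0,0,0,0]]]'
python3 -m pendant '[[[0,0,0,0,0,0.04,0],[0,0,0,0,0,0,0],[0,0,0,0,0,0,0]]]'
```

```text
time: 13.97
eef_pos: [667.6, 84.0, 22.7]
tcp_rot: [-0.0, 0.981, 0.193, -0.0]
contact_force: [0.5, 0.0, -1.3]
finger_gap: 46.8
grasp_force: 35.0
time: 14.22
eef_pos: [667.7, 84.0, 21.6]
tcp_rot: [-0.0, 0.981, 0.193, 0.0]
contact_force: [0.0, -0.2, -1.3]
finger_gap: 46.9
grasp_force: 35.0
```

```bash

python3 -m pendant '[[[0,0,0,0,0,0.03,0],[0,0,0,0,0,0,0],[0,0,0,0,0,0,0.7],[0,0,0,0,0,0,0.7],[0,0,0,0,0,0,0.7]]]'
python3 -m pendant '[[[0,0,0,0,0,0,0.7],[0,0,0,0,0,0,0.7],[0,0,0,0,0,-0.2,0.7],[0,0,0,0,0,-0.5,0.7],[0,0,0,0,0,-0.8,0.7]]]'
python3 -m pendant '[[[0,0,0,0,0,-0.9,0.7],[0,0,0,0,0,-0.9,0.7],[0,0,0,0,0,-0.9,0.7],[0,0,0,-0.8,0,-0.5,0.7],[0,0,0,-0.8,0,0,0.7]]]' >/dev/null
python3 -m pendant '[[[0,0,0,-0.8,0,0,0.7],[0,0,0,-0.8,0,0,0.7],[0,0,0,-0.8,0,0,0.7],[0,0,0,0,0,0,0.7],[0,0,0,0,0,0,0.7]]]'
python3 -c "
from h import *
im=viewer.camera('scene'); cv2.imwrite('pics/j.png',im[:,:,::-1])"
```

```text
time: 14.63
eef_pos: [667.9, 84.1, 20.7]
tcp_rot: [0.0, 0.981, 0.193, 0.0]
contact_force: [0.3, 0.6, 0.6]
finger_gap: 60.6
grasp_force: 0.0
time: 15.05
eef_pos: [666.0, 83.8, 64.8]
tcp_rot: [-0.0, 0.981, 0.193, -0.002]
contact_force: [0.2, 0.1, -0.3]
finger_gap: 61.3
grasp_force: 0.0
time: 15.88
eef_pos: [556.4, 38.4, 163.1]
tcp_rot: [0.0, 0.981, 0.192, 0.001]
contact_force: [0.6, 0.2, 0.7]
finger_gap: 61.6
grasp_force: 0.0
```

View pics/j.png

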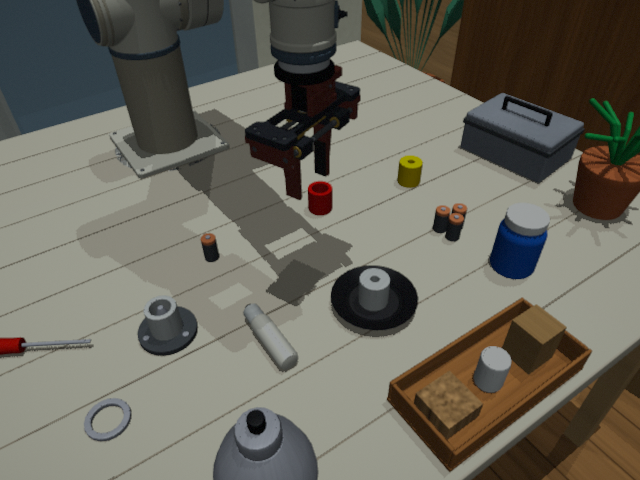

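The narrow sleeve stands upright in the middle of the saucer at (374,290), the wide one is home on the gauge at (165,318), and the arm is clear of everything.

```bash
python3 -c "
from rig import r
print(r.finish_job())"
```

```text
the job is handed in; nothing more can be done
None
```

The job is handed in: the wide sleeve is fully home on the gauge pin and the narrow sleeve stands upright in the middle of the saucer, with the arm clear, at about 16 s of the 64 s; the rig gave no verdict.

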